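# Pack the service kit in the sloped box and shut its cover

## Task

Pack the sanding block, the blue spark plug box and the tape measure into the green steel kit box on the sloped stand, all three side by side and flat on its bottom the way up they stand now, setting each down without dropping it. Then swing the cover fully shut over them. Leave the other things on the bench where they are.

Things in the scene. Friction and masses are not known exactly. Their poses are not given: they have to be found in the camera images.
- kit_box: Green steel box fixed on a wire stand, sloped 30 deg to open up and towards the robot. Origin: middle of its inner floor, 56 mm above the bench; x up the slope, y across, z square out of the floor. Inner floor 108 (x) by 146 mm (y); walls 2.5 mm thick, 16 mm high; 70 mm at the back (+x) and at the sides from x = 28 mm on. The kit fits side by side across y.
- cover (a joint): Hinge of the cover, rad: 0 = shut, about 2.1 = upright, at most 2.6; starts at 2.25 to 2.55. Stiff hinge (0.12 N m): it stays where it is left; 1 to 2 N at its edge moves it. A hood, 146 mm wide inside, 116 mm from hinge to front edge, its front skirt 52 mm deep, side skirts 14 mm (52 in the front 34 mm); 69 mm of room over the floor when shut. It may be pushed shut on its outer face.
- cover_hinge (a point): Middle of the hinge line (along the box's y) on top of the back wall: 57.5 mm along x and 71 mm along z of the box from its origin. Stays still. With the cover open, wall and cover stand over the middle of the floor: a tool that points straight down does not clear them, one along the box's z does.
- cover_edge (a point): On the cover: middle of the front edge of its flat outer face (151 mm wide), 116 mm from the hinge line. Axes of the cover: x from this edge to the hinge, z out of the outer face, y along the hinge. While open the outer face looks away from the robot.
- sanding_block: Cream cork-faced sanding block, 65 (x) by 100 (y) by 32 mm high, lying on the bench, 0.12 kg. Origin: middle of its underside, y along its length.
- spark_plug_box: Small blue card box, 30 (x) by 90 (y) by 30 mm high, 0.08 kg. Origin: middle of its underside, y along its length.
- tape_measure: Dark green tape measure standing on its flat foot, 40 mm wide over its label bulges and clip (x; 34 mm between the flat sides that the fingers grip), 84 mm long (y, from -42 to +42 with the hook end), 65 mm high, 0.3 kg. Origin: middle of its underside.
- electrical_tape: Roll of black tape lying flat, 58 mm across, 19 mm high; a bystander. Origin: middle of its underside.
- carpenter_pencil: Green pencil, 136 mm long (y), 7 mm thick; a bystander. Origin: middle of its underside.
- coach_bolt: Steel bolt with nut, 79 mm long (y), 22 mm wide; a bystander. Origin: middle of its underside.
- hex_key_6: Black hex key, 83 by 31 mm, 5 mm thick; a bystander. Origin: middle of its underside.

How it is judged:
At the end, for the whole second after the job is handed in: The sanding block, spark plug box and tape measure lie inside the kit box, each with its underside on the box floor (within 7 mm, and within 8 degrees of flat), at rest, and the cover is shut (within 0.06 rad, about 7 mm at its edge) (x of spark_plug_box in the frame of kit_box between -0.054 and 0.054 m and y of spark_plug_box in the frame of kit_box between -0.073 and 0.073 m and z of spark_plug_box in the frame of kit_box between -0.005 and 0.007 m and angle between the z axis of each of spark_plug_box, sanding_block, tape_measure and the z axis of kit_box, either way round below 0.14 rad and linear speed of each of spark_plug_box, sanding_block, tape_measure below 0.02 m/s and x of sanding_block in the frame of kit_box between -0.054 and 0.054 m and y of sanding_block in the frame of kit_box between -0.073 and 0.073 m and z of sanding_block in the frame of kit_box between -0.005 and 0.007 m and x of tape_measure in the frame of kit_box between -0.054 and 0.054 m and y of tape_measure in the frame of kit_box between -0.073 and 0.073 m and z of tape_measure in the frame of kit_box between -0.005 and 0.007 m and value of joint cover below 0.06 rad); the robot touches nothing.
It fails at once if the spark plug box is dropped or thrown (faster than 0.4 m/s while no finger touches it) (linear speed of spark_plug_box above 0.4 m/s and contact force between the fingers and spark_plug_box below 0.05 N).
It fails at once if the sanding block is dropped or thrown (faster than 0.4 m/s while no finger touches it) (linear speed of sanding_block above 0.4 m/s and contact force between the fingers and sanding_block below 0.05 N).
It fails at once if the tape measure is dropped or thrown (faster than 0.4 m/s while no finger touches it) (linear speed of tape_measure above 0.4 m/s and contact force between the fingers and tape_measure below 0.05 N).
It fails at once if a bystander (tape roll, pencil, bolt or hex key) is knocked away, more than 40 mm (distance of any of electrical_tape, carpenter_pencil, coach_bolt, hex_key_6 from where it was at the start of the episode above 0.04 m).
It also fails if it takes over 72 s, if anything falls off the work surface, if the arm or the gripper's body presses on something with over 40 N, if the wrist force passes 120 N, or if a joint passes its speed limit or range.

## Robot

A 6-joint arm with a two-finger parallel gripper is mounted at the origin on a cart in front of the work surface, level with it; the furniture and walls round the work are solid. World frame = base frame: x ahead of the robot, y to its left, z up, the work surface at z = 0. Lengths are in m, angles in rad, forces in N, time in s.
With the tool pointing down it reaches from about 0.35 to 0.85 m from the base axis. Payload 8.1 kg.
Tool frame: the origin (TCP) lies at the very end of the fingers, on their centre line; the grasp point (between the pads) lies 19 mm behind it; z points along the fingers, y is the line along which they close (so a half turn about z gives the same grasp; the last joint's range is limited). The gripper opens to 85 mm and grips with 20 to 120 N. Pads are 22 mm wide; open, the fingers measure 114 mm over their backs; the gripper's body (76 mm by 85 mm) begins 54 mm behind the grasp point. The pads swing forward as they close: fully open they stand 13 mm farther back than shut.
Start: joints at [-1.432, 0.13, 1.488, -0, 1.523, -0.085], TCP at [0.133, -0.585, 0.231] pointing down, gripper open.
Joint ranges: [-2.96, 2.96], [-0.89, 2.26], [0.02, 2.5], [-1.34, 4.48], [0, 2.73], [-2.66, 2.66]. Speed limits (rad/s): [2.39, 2.39, 2.79, 3.14, 3.14, 3.14].

## Interface

Orientations are given as a unit quaternion [w, x, y, z].
In Python, from plant import arm, cams, finder gives the robot as it stands.
- The arm moves only by the tool play_rows, never from a script. Its argument "motion" is a list of rows, each a list of 2 entries, a list of its own where there are three numbers: the shift along the world's x, y, z in mm, then the turn, a rotation vector about the world's x, y, z in units of 5 degrees (1.0 is 5 degrees). In form: [[[x, y, z], [wx, wy, wz]], ...]. A call has 1 to 20 rows; each row is the pose to reach, as a shift and turn from the pose commanded when the call began; what a row does not reach only later rows make up. A row lasts 1/8 s, in which the tool goes at most 62.5 mm and 10.7 degrees, less where a joint would pass 70% of its speed; a pose out of reach is approached as far as the arm can. A call with a gripper value outside its range is refused whole. "hand" is the opening, from 0 (shut) to 1 (fully open), set as the call begins (left out, the last holds). The fingers move at their own pace and stop on an object; "squeeze" is the grip in N (left out, the last holds). Time passes only in rows, so rows that repeat a pose let the fingers close. It gives the time, the measured TCP pose, the force, the opening and the grip force at its end, in the units of the state.
- arm.observe(): the state, without advancing time (a new reading comes with each control period).
- cams.grab_frame(name): name is "scene" or "top" or "wrist"; returns a dict with "image" (400x640x3 uint8, blue, green, red), "fx", "fy", "cx", "cy" (pixels), "eye" and "orientation" of the camera in the world. Camera axes: x right, y down, z forward; pixel columns grow to the right and rows downward; lengths in m; the calibration is good to about 2 mm. A picture is of the moment at which its call begins. There is no depth.
- arm.close_job(): hands the job in; it is judged then, once.
Trained networks look in a picture, given as the dict that the camera call returned (one of the last four; its "shot" number tells which), for a name from the list of things; names that differ only in an ending like _2 or _b are one class to them, and where a whole thing is asked for, a point or a joint stands for the part that bears it (a point fixed in the world has none). Each returns a list of dicts, best first, with "conf" (0 to 1); they miss things now and then, are a little off and sometimes report something else, mostly with a low value. They report only what shows in the picture. A call takes as long as a camera call.
- finder.find_in(target, picture): "centre" ([x, y, z] in m, in world coordinates, good to about 4 mm: the middle of the surface that is visible of it).
- finder.place_of(target, picture): "centre" ([x, y, z] in m, in world coordinates, good to about 4 mm: a listed point, or the origin of a listed thing).
The state is a dict: "time": time; "q": joint angles; "qd": joint speeds; "joint_efforts": joint torques, N m; "tool_pos": TCP position; "tool_rot": TCP orientation; "force": force on the tool from outside, world axes, zero at the start; "wrist_torque": the same for the moment, N m; "grip_width": finger opening in m; "grip_force": force on a finger pad.
Only numpy, scipy, OpenCV 4.12 (cv2) and the standard library are available. Lean on these libraries where they do the work, as an engineer would, in place of code of your own. Each camera call takes 0.05 s, during which the arm holds its last target. There are 200 camera calls.

## Working session

There is one attempt and no reset: what is moved stays moved. The work goes in short steps, Python scripts to look and compute and a tool call to move; the robot and the scene stay as the last step left them, time stands still between calls to the robot, and variables do not carry over. Pictures are saved under pics/ and viewed, at most 10 in all, crops included, and the job is handed in when it is done.

Besides the shell and the picture viewer there is one more tool, called as name(argument=value, ...) on one line, values as JSON. play_rows: Moves the arm, as the interface text tells. Its arguments: {"type":"object","properties":{"motion":{"type":"array"},"hand":{"type":"number"},"squeeze":{"type":"number"}},"required":["motion"]}

```bash
ls; mkdir -p pics; cat > h.py <<'E'
import numpy as np, cv2
from scipy.spatial.transform import Rotation as R
from plant import arm, cams, finder
def rot(q): return R.from_quat([q[1],q[2],q[3],q[0]])
def proj(f,p):
    c=rot(f['orientation']).inv().apply(np.atleast_2d(p)-np.array(f['eye']))
    return np.c_[f['fx']*c[:,0]/c[:,2]+f['cx'], f['fy']*c[:,1]/c[:,2]+f['cy']]
def ray(f,u,v,z):
    d=rot(f['orientation']).apply([(u-f['cx'])/f['fx'],(v-f['cy'])/f['fy'],1]); e=np.array(f['eye'])
    return e+d*(z-e[2])/d[2]
E
python3 - <<'E'
from h import *
for n in ['scene','top']:
    f=cams.grab_frame(n); cv2.imwrite(f'pics/{n}0.png',f['image']); print(n,np.round(f['eye'],3),np.round(rot(f['orientation']).as_matrix(),2).tolist(),f['fx'])
    for t in ['kit_box','cover_hinge','cover_edge','sanding_block','spark_plug_box','tape_measure','electrical_tape','carpenter_pencil','coach_bolt','hex_key_6']:
        r=finder.place_of(t,f)
        print(t,[(round(x['conf'],2),np.round(x['centre'],3).tolist(),np.round(proj(f,x['centre'])[0]).tolist()) for x in r[:2]])
print(arm.observe())
E
```

```text
pics
scene [-0.18   0.49   0.828] [[-0.69, -0.45, 0.57], [-0.73, 0.44, -0.52], [-0.02, -0.78, -0.63]] 410.2213201969633
kit_box [(0.96, [0.593, 0.055, 0.056], [244.0, 218.0]), (0.54, [0.606, 0.052, 0.144], [238.0, 191.0])]
cover_hinge [(0.77, [0.608, 0.052, 0.147], [237.0, 190.0])]
cover_edge [(0.97, [0.632, 0.051, 0.259], [226.0, 152.0])]
sanding_block [(0.95, [0.446, -0.137, 0.003], [329.0, 225.0])]
spark_plug_box [(0.62, [0.598, -0.194, -0.0], [308.0, 194.0])]
tape_measure []
electrical_tape [(0.78, [0.365, 0.058, -0.001], [298.0, 278.0])]
carpenter_pencil []
coach_bolt [(0.64, [0.366, 0.059, 0.001], [297.0, 277.0]), (0.63, [0.395, 0.275, 0.0], [220.0, 321.0])]
hex_key_6 []
top [ 0.331 -0.086  1.279] [[-0.01, -0.99, 0.12], [-1.0, 0.01, 0.01], [-0.01, -0.12, -0.99]] 393.387582789676
kit_box [(0.62, [0.593, 0.049, 0.054], [281.0, 161.0])]
cover_hinge [(0.88, [0.605, 0.05, 0.147], [277.0, 151.0])]
cover_edge [(0.7, [0.632, 0.054, 0.26], [271.0, 131.0])]
sanding_block [(0.65, [0.446, -0.136, -0.003], [340.0, 208.0])]
spark_plug_box [(0.85, [0.604, -0.196, 0.001], [357.0, 160.0])]
tape
[... 302 characters left out ...]
0])]
{'time': 1.1, 'q': array([-1.43237581e+00,  1.30402908e-01,  1.48819350e+00,  1.40652439e-05,
        1.52300465e+00, -8.53993784e-02]), 'qd': array([-0.00105656, -0.00032955, -0.00128441,  0.00014704,  0.00057067,
       -0.00013475]), 'joint_efforts': array([ 1.13913986e-04, -5.69332194e+01, -5.00870812e+01, -2.02055776e-04,
        1.18777920e-03,  4.05708568e-05]), 'tool_pos': array([ 0.13320148, -0.58503364,  0.23129405]), 'tool_rot': array([-4.38887748e-06,  9.93744652e-01,  1.11676171e-01,  6.91068094e-06]), 'force': array([ 0.13801506, -0.56329384,  0.25731263]), 'wrist_torque': array([-0.00855463, -0.01831475,  0.00418181]), 'grip_force': 0.0, 'grip_width': 0.08553941924267257}
```

View images.

```bash
python3 - <<'E'
import cv2
a=cv2.imread('pics/top0.png')
cv2.imwrite('pics/topc.png',cv2.resize(a[90:290,200:460],None,fx=3,fy=3,interpolation=cv2.INTER_CUBIC))
E
```

```text
(no output)
```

View pics/topc.png

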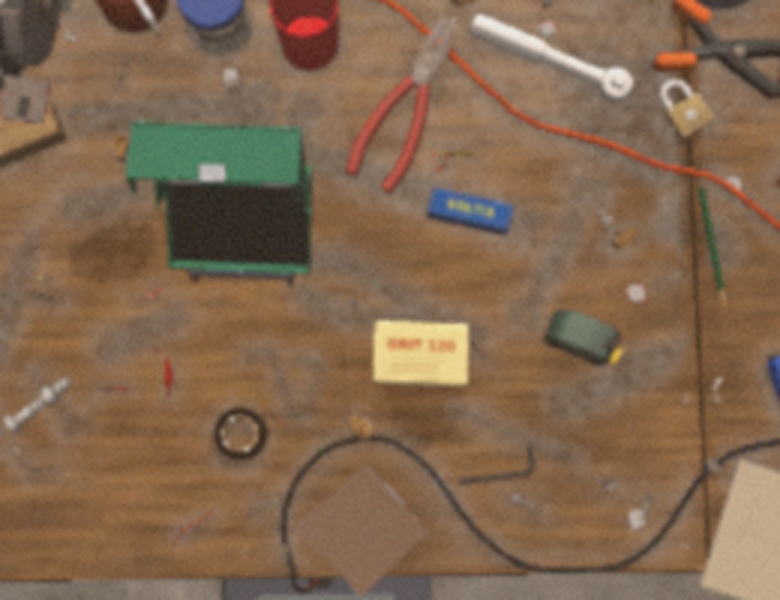

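View pics/scene0.png

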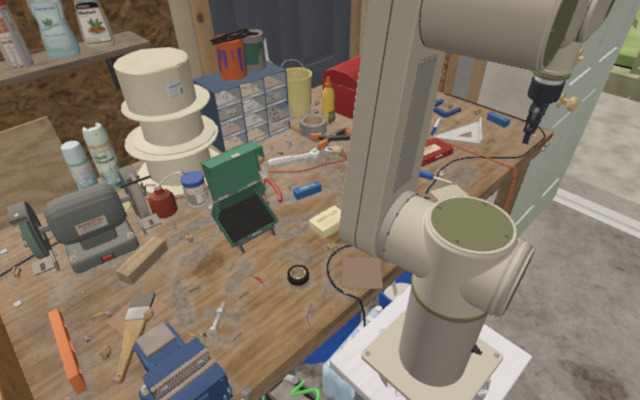

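play_rows(motion=[[[60, 80, 40], [0, 0, 2]], [[110, 130, 60], [0, 0, 4]], [[150, 180, 70], [0, 0, 6]], [[190, 230, 70], [0, 0, 8]], [[230, 280, 70], [0, 0, 10]], [[270, 340, 70], [0, 0, 12]], [[300, 400, 70], [0, 0, 14]], [[310, 440, 70], [0, 0, 15.2]], [[310, 440, 70], [0, 0, 15.2]], [[310, 440, 70], [0, 0, 15.2]]], hand=1)

```text
time: 2.35
tool_pos: [0.4443, -0.142, 0.3015]
tool_rot: [0.0, 0.712, 0.702, 0.0]
force: [-0.2, -0.8, -0.1]
grip_width: 0.0855
grip_force: 0.0
```

```bash
python3 - <<'E'
from h import *
s=arm.observe(); T=rot(s['tool_rot']); p=s['tool_pos']; print(s['time'],p,T.as_matrix().round(3).tolist(),s['q'].round(2))
f=cams.grab_frame('wrist'); cv2.imwrite('pics/w1.png',f['image']); import pickle; pickle.dump(f,open('w1.pkl','wb'))
print('cam in tool',T.inv().apply(np.array(f['eye'])-p).round(4),(T.inv()*rot(f['orientation'])).as_matrix().round(3).tolist(),f['fx'])
for t in ['sanding_block','spark_plug_box','tape_measure','kit_box']:
    r=finder.place_of(t,f); print(t,[(round(x['conf'],2),np.round(x['centre'],3).tolist(),np.round(proj(f,x['centre'])[0]).tolist()) for x in r[:2]])
E
```

```text
2.35 [ 0.4442531  -0.14201037  0.30151337] [[0.015, 1.0, 0.001], [1.0, -0.015, 0.001], [0.001, 0.001, -1.0]] [-0.42 -0.26  1.73  0.    1.67 -0.4 ]
cam in tool [ 0.0729  0.0004 -0.1425] [[-0.001, -0.959, -0.284], [1.0, -0.001, -0.0], [-0.0, -0.284, 0.959]] 323.9363352944044
sanding_block [(0.95, [0.447, -0.136, 0.003], [319.0, 152.0])]
spark_plug_box [(0.57, [0.6, -0.192, 0.002], [428.0, 190.0])]
tape_measure [(0.71, [0.457, -0.312, 0.001], [327.0, 268.0])]
kit_box []
```

View pics/w1.png

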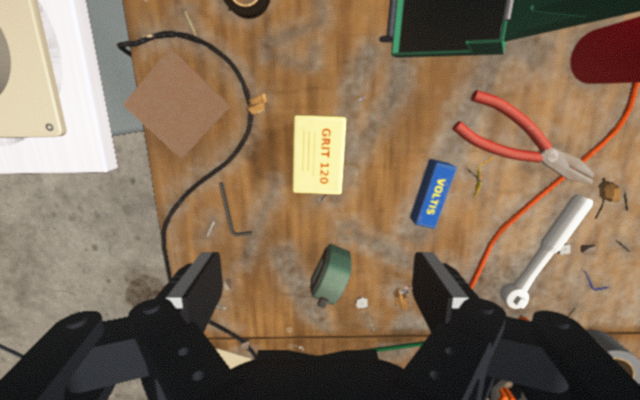

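```bash
cat >> h.py <<'E'
from scipy.optimize import minimize
def box_pts(x,y,yaw,dx,dy,dz,z0=0):
    c=np.array([[a*dx/2,b*dy/2,z] for a in(-1,1) for b in(-1,1) for z in(0,dz)])
    return R.from_euler('z',yaw).apply(c)+[x,y,z0]
def fit(f,mask,dims,x0):
    S=4
    def cost(p):
        h=cv2.convexHull(proj(f,box_pts(p[0],p[1],p[2],*dims)).astype(np.float32))
        m=np.zeros(mask.shape,np.uint8); cv2.fillConvexPoly(m,np.round(h*16).astype(np.int32),1,cv2.LINE_8,4)
        return 1-(m&mask).sum()/max((m|mask).sum(),1)
    best=None
    for dy in (-.25,-.12,0,.12,.25):
        r=minimize(cost,np.array(x0)+[0,0,dy],method='Nelder-Mead',options=dict(initial_simplex=np.array(x0)+[0,0,dy]+np.array([[0,0,0],[.008,0,0],[0,.008,0],[0,0,.1]]),maxiter=200))
        if best is None or r.fun<best.fun: best=r
    return best
def mask_at(f,lo,hi,uv,win):
    hsv=cv2.cvtColor(cv2.GaussianBlur(f['image'],(3,3),0),cv2.COLOR_BGR2HSV)
    m=cv2.inRange(hsv,np.array(lo),np.array(hi)); u,v=map(int,uv); k=np.zeros_like(m); k[max(v-win,0):v+win,max(u-win,0):u+win]=1
    m=cv2.morphologyEx(m*k,cv2.MORPH_CLOSE,np.ones((5,5)))
    n,l,st,_=cv2.connectedComponentsWithStats((m>0).astype(np.uint8)); i=1+np.argmax(st[1:,4])
    m=(l==i).astype(np.uint8); c,_=cv2.findContours(m,0,2); cv2.drawContours(m,c,-1,1,-1)
    return m
E
python3 - <<'E'
from h import *; import pickle
f=pickle.load(open('w1.pkl','rb'))
hsv=cv2.cvtColor(f['image'],cv2.COLOR_BGR2HSV)
print('colors',hsv[140,302],hsv[175,440],hsv[270,335],hsv[275,320], hsv[215,345], hsv[40,400])
ov=f['image'].copy()
for n,lo,hi,uv,w,d,x0 in [('block',(18,50,130),(38,255,255),(319,152),60,(.065,.1,.032),(.447,-.136,-.03)),
 ('spark',(95,120,50),(125,255,255),(434,194),50,(.03,.09,.03),(.6,-.193,-.2)),
 ('tape',(55,50,20),(95,255,130),(331,274),45,(.036,.084,.065),(.457,-.312,-.3))]:
    m=mask_at(f,lo,hi,uv,w); r=fit(f,m,d,x0); print(n,m.sum(),r.x.round(4),np.degrees(r.x[2]).round(1),round(r.fun,3))
    c,_=cv2.findContours(m,0,2); cv2.drawContours(ov,c,-1,(0,0,255),1)
    cv2.polylines(ov,[cv2.convexHull(proj(f,box_pts(*r.x,*d)).astype(np.int32))],True,(0,255,0),1)
cv2.imwrite('pics/ov1.png',cv2.resize(ov[90:320,260:480],None,fx=2.5,fy=2.5))
E
```

```text
colors [ 26  86 248] [108 176 191] [ 63  46 145] [20 55 70] [ 15 120 168] [66 98 68]
block 4302 [ 0.4472 -0.1359 -0.044 ] -2.5 0.035
spark 1331 [ 0.5995 -0.1943 -0.2397] -13.7 0.368
tape 394 [ 0.4707 -0.3207  0.0383] 2.2 0.814
```

View pics/ov1.png

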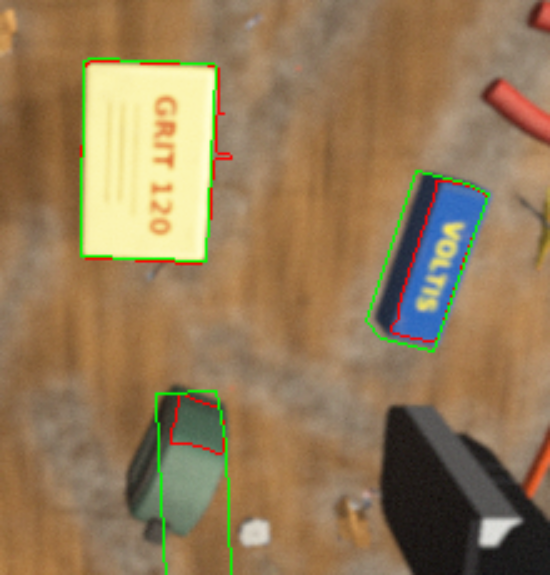

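play_rows(motion=[[[20, 50, 30], [0, 0, 0]], [[40, 90, 50], [0, 0, 0]], [[50, 110, 60], [0, 0, 0]], [[50, 110, 60], [0, 0, 0]], [[50, 110, 60], [0, 0, 0]]])

```text
time: 3.22
tool_pos: [0.4927, -0.0363, 0.3606]
tool_rot: [-0.0, 0.715, 0.699, -0.0]
force: [0.2, -0.3, -1.6]
grip_width: 0.0854
grip_force: 0.0
```

```bash
python3 - <<'E'
from h import *; import pickle
s=arm.observe(); print(s['tool_pos'],s['qd'].round(3))
f=cams.grab_frame('wrist'); cv2.imwrite('pics/w2.png',f['image']); pickle.dump(f,open('w2.pkl','wb'))
for t in ['kit_box','cover_hinge','cover_edge']:
    r=finder.place_of(t,f); print(t,[(round(x['conf'],2),np.round(x['centre'],3).tolist(),np.round(proj(f,x['centre'])[0]).tolist()) for x in r[:2]])
def kb(x,y,yaw,P): return (R.from_euler('z',yaw)*R.from_euler('y',-30,degrees=True)).apply(np.array(P)/1000)+[x,y,.056]
P=[(-54,73,16),(-54,-73,16),(-54,73,0),(-54,-73,0),(54,73,0),(54,-73,0),(28,73,16),(28,-73,16),(28,73,70),(28,-73,70)]
print(proj(f,kb(.593,.052,-.035,P)).round().tolist())
cv2.imwrite('pics/w2c.png',cv2.resize(f['image'][0:300,180:580],None,fx=2,fy=2,interpolation=cv2.INTER_CUBIC))
E
```

```text
[ 0.49274806 -0.03634645  0.36062966] [-0.007 -0.002  0.01   0.    -0.001  0.003]
kit_box [(0.83, [0.59, 0.055, 0.052], [389.0, 85.0])]
cover_hinge [(0.78, [0.607, 0.051, 0.142], [423.0, 84.0]), (0.56, [0.633, 0.051, 0.257], [510.0, 76.0])]
cover_edge [(0.71, [0.635, 0.049, 0.262], [517.0, 78.0])]
[[351.0, 27.0], [347.0, 142.0], [356.0, 29.0], [352.0, 141.0], [442.0, 20.0], [428.0, 146.0], [416.0, 20.0], [405.0, 146.0], [403.0, 9.0], [392.0, 151.0]]
```

View pics/w2c.png

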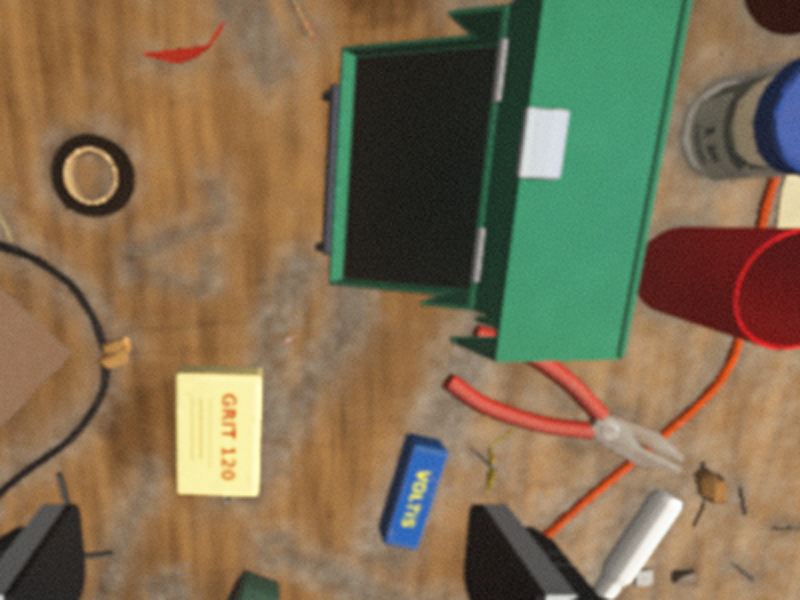

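```bash
python3 - <<'E'
from h import *; import pickle
from scipy.optimize import least_squares
f=pickle.load(open('w2.pkl','rb'))
hsv=cv2.cvtColor(cv2.resize(f['image'],None,fx=4,fy=4,interpolation=cv2.INTER_CUBIC),cv2.COLOR_BGR2HSV)
g=cv2.inRange(hsv,np.array((62,80,25)),np.array((95,255,255)))
px=lambda a:(a+.5)/4-.5
front=[];top=[];bot=[]
for v in range(36,132,4):
    c=np.flatnonzero(g[v*4+2,335*4:380*4]); 
    if len(c): front.append((px(335*4+c[0]),v))
for u in range(358,392,2):
    c=np.flatnonzero(g[10*4:45*4,u*4+2]); 
    if len(c): top.append((u,px(40+c[0])))
    c=np.flatnonzero(g[120*4:160*4,u*4+2])
    if len(c): bot.append((u,px(480+c[-1])))
front,top,bot=map(np.array,(front,top,bot)); print(front[::6],top[::4],bot[::4])
def kb(p,P): return (R.from_euler('z',p[2])*R.from_euler('y',-30,degrees=True)).apply(np.array(P)/1000)+[p[0],p[1],.056]
def d(line,pts):
    a,b=line; n=np.array([-(b-a)[1],(b-a)[0]])/np.linalg.norm(b-a); return (pts-a)@n
def res(p,dz=0):
    q=proj(f,kb(p,[(-56.5,75.5,16),(-56.5,-75.5,16),(28,75.5,16),(28,-75.5,16)]))
    return np.r_[d(q[[0,1]],front),d(q[[0,2]],top),d(q[[1,3]],bot)]
r=least_squares(res,[.593,.052,-.035],loss='soft_l1',f_scale=.5); print(r.x,np.degrees(r.x[2]),np.abs(r.fun).mean())
n1=len(front);n2=n1+len(top); print('mean front',r.fun[:n1].mean(),'top',r.fun[n1:n2].mean(),'bot',r.fun[n2:].mean())
hg=kb(r.x,[(57.5,0,71)])[0]; print('hinge',hg)
E
```

```text
[[350.625  36.   ]
 [348.625  60.   ]
 [347.375  84.   ]
 [346.125 108.   ]] [[358.     23.375]
 [366.     22.625]
 [374.     21.875]
 [382.     21.125]
 [390.     20.375]] [[358.    142.125]
 [366.    142.875]
 [374.    143.625]
 [382.    144.375]
 [390.    145.125]]
[ 0.59287541  0.05275741 -0.05103493] -2.924085974038114 0.6615506615097656
mean front 0.06124568892143844 top 0.6643549193082807 bot -1.3481543090649493
hinge [0.60715326 0.05202811 0.1462378 ]
```

play_rows(motion=[[[-30, -60, -60], [0, 0, 0]], [[-46, -98, -120], [0, 0, -0.2]], [[-46, -100, -180], [0, 0, -0.3]], [[-46, -100, -240], [0, 0, -0.3]], [[-46, -100, -260], [0, 0, -0.3]], [[-46, -100, -260], [0, 0, -0.3]]], hand=1)

```text
time: 4.18
tool_pos: [0.4434, -0.1342, 0.0973]
tool_rot: [-0.004, 0.724, 0.69, -0.002]
force: [0.1, 0.1, 0.3]
grip_width: 0.0857
grip_force: 0.0
```

play_rows(motion=[[[0, -1, -40], [0, 0, 0]], [[0, -1, -70], [0, 0, 0]], [[0, -1, -89], [0, 0, 0]], [[0, -1, -89], [0, 0, 0]], [[0, -1, -89], [0, 0, 0]]])

```text
time: 4.8
tool_pos: [0.449, -0.1368, 0.0147]
tool_rot: [0.001, 0.723, 0.69, 0.001]
force: [0.7, -0.3, 0.4]
grip_width: 0.0857
grip_force: 0.0
```

play_rows(motion=[[[0, 0, 0], [0, 0, 0]], [[0, 0, 0], [0, 0, 0]], [[0, 0, 0], [0, 0, 0]], [[0, 0, 0], [0, 0, 0]], [[0, 0, 0], [0, 0, 0]], [[0, 0, 0], [0, 0, 0]]], hand=0, squeeze=60)

```text
time: 5.55
tool_pos: [0.4486, -0.1366, 0.0143]
tool_rot: [0.001, 0.723, 0.69, 0.001]
force: [-2.2, 0.8, 8.8]
grip_width: 0.0637
grip_force: 65.7
```

```bash
cat >> h.py <<'E'
KB=(.593,.0525,.056,-.0505)
def kbR(): return R.from_euler('z',KB[3])*R.from_euler('y',-30,degrees=True)
def kb(P): return kbR().apply(np.array(P)/1000)+KB[:3]
def tokb(p): return kbR().inv().apply(np.array(p)-KB[:3])*1000
# tool target orientation in box: tool x -> -x, y -> +y, z -> -z
GOAL=kbR()*R.from_matrix(np.diag([-1,1,-1.]))
def rep(*targets):
    s=arm.observe(); p=s['tool_pos']; T=rot(s['tool_rot'])
    print('t',s['time'],'box',tokb(p).round(1),'ang err',((GOAL*T.inv()).as_rotvec(degrees=True)/5).round(2),'F',s['force'].round(1),'w',round(s['grip_width'],4),s['q'].round(2))
    for t in targets: print(t,((kb(t)-p)*1000).round(1))
E
python3 -c "
from h import *
rep((-3,39,110),(-3,39,60),(-3,39,20))"
```

```text
t 5.55 box [-137.5 -196.2   31.2] ang err [-4.94 -4.43 17.5 ] F [-2.2  0.8  8.8] w 0.0637 [-0.41  0.    2.04 -0.    1.09 -0.36]
(-3, 39, 110) [ 88.8 231.  135.5]
(-3, 39, 60) [113.8 229.7  92.2]
(-3, 39, 20) [133.8 228.7  57.5]
```

play_rows(motion=[[[0, 0, 30], [0, 0, 0]], [[0, 10, 80], [0, 0, 0]], [[0, 40, 120], [-0.5, -0.44, 1.75]], [[5, 70, 150], [-1, -0.9, 3.5]], [[15, 100, 160], [-1.5, -1.3, 5.25]], [[25, 130, 160], [-2, -1.8, 7]], [[40, 160, 160], [-2.5, -2.2, 8.75]], [[50, 190, 160], [-3, -2.7, 10.5]], [[60, 210, 160], [-3.5, -3.1, 12.25]], [[70, 225, 160], [-4, -3.6, 14]], [[80, 231, 155], [-4.5, -4, 15.75]], [[89, 231, 150], [-4.94, -4.43, 17.5]], [[89, 231, 145], [-4.94, -4.43, 17.5]], [[89, 231, 140], [-4.94, -4.43, 17.5]]])

```text
time: 7.3
tool_pos: [0.536, 0.0947, 0.1524]
tool_rot: [0.258, 0.027, 0.966, -0.008]
force: [-0.7, -0.1, -1.5]
grip_width: 0.0635
grip_force: 67.6
```

```bash
python3 -c "
from h import *
rep((-3,39,110),(-3,39,60),(-3,39,20))
f=cams.grab_frame('wrist'); cv2.imwrite('pics/w3.png',f['image']); rep()"
```

```text
t 7.3 box [ -2.9  39.3 113. ] ang err [ 0.01 -0.02  0.07] F [-0.7 -0.1 -1.5] w 0.0635 [ 0.15 -0.45  2.24 -0.14  0.84 -1.3 ]
(-3, 39, 110) [ 1.4 -0.4 -2.6]
(-3, 39, 60) [ 26.4  -1.6 -45.9]
(-3, 39, 20) [ 46.3  -2.7 -80.6]
t 7.35 box [ -3.7  39.4 112.4] ang err [ 0.02 -0.03  0.06] F [-0.9 -0.1 -2.9] w 0.0634 [ 0.15 -0.45  2.24 -0.14  0.84 -1.3 ]
```

View pics/w3.png

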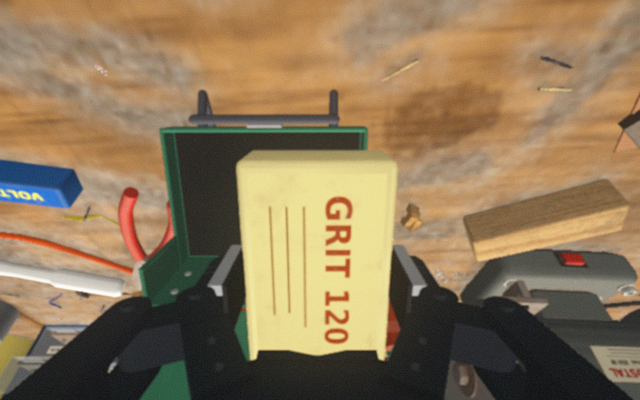

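```bash
python3 -c "
from h import *
f=cams.grab_frame('wrist')
P=[(-56.5,75.5,16),(-56.5,-75.5,16),(28,-75.5,16),(-54,-73,16)]
print(proj(f,kb(P)).round(1).tolist())
hsv=cv2.cvtColor(cv2.resize(f['image'],None,fx=4,fy=4,interpolation=cv2.INTER_CUBIC),cv2.COLOR_BGR2HSV)
g=cv2.inRange(hsv,np.array((62,80,25)),np.array((95,255,255)))
px=lambda a:(a+.5)/4-.5
for v in (129,131,133,140,160,180,200):
    c=np.flatnonzero(g[v*4+2,140*4:240*4]); d=np.flatnonzero(g[v*4+2,340*4:390*4]); print(v,px(560+c[0]) if len(c) else 0,px(1360+d[-1]) if len(d) else 0)
for u in (200,250,300,340):
    c=np.flatnonzero(g[100*4:150*4,u*4+2]); print(u,px(400+c[0]))
"
```

```text
[[366.3, 129.1], [158.1, 129.9], [173.1, 237.5], [162.0, 133.4]]
129 165.125 364.875
131 159.625 366.125
133 159.875 366.125
140 160.875 365.875
160 163.625 0
180 166.375 0
200 169.125 0
200 127.875
250 129.875
300 128.875
340 128.875
```

play_rows(motion=[[[15, -1.5, -26], [0, 0, 0]], [[30, -2, -52], [0, 0, 0]], [[40, -2.5, -69], [0, 0, 0]], [[46, -3, -79], [0, 0, 0]], [[46.5, -3, -80], [0, 0, 0]], [[46.5, -3, -80], [0, 0, 0]]])

```text
time: 8.15
tool_pos: [0.583, 0.0921, 0.0731]
tool_rot: [0.259, 0.025, 0.966, -0.008]
force: [-0.3, 0.7, -1.2]
grip_width: 0.0632
grip_force: 67.5
```

```bash
python3 -c "
from h import *
rep((-3,38.5,14.3),(-3,38.5,13))"
```

```text
t 8.15 box [-1.9 39.  20.8] ang err [ 0.03 -0.    0.02] F [-0.3  0.7 -1.2] w 0.0632 [ 0.13 -0.17  2.19 -0.16  0.62 -1.29]
(-3, 38.5, 14.3) [ 2.2 -0.6 -6.2]
(-3, 38.5, 13) [ 2.9 -0.7 -7.3]
```

play_rows(motion=[[[1, -0.5, -3], [0, 0, 0]], [[2, -0.5, -5], [0, 0, 0]], [[2.5, -0.5, -6.5], [0, 0, 0]], [[2.5, -0.5, -6.5], [0, 0, 0]]])

```text
time: 8.65
tool_pos: [0.5852, 0.0915, 0.0672]
tool_rot: [0.258, 0.025, 0.966, -0.008]
force: [-23.9, -3.1, 22.8]
grip_width: 0.0635
grip_force: 71.1
```

```bash
python3 -c "
from h import *
rep((-3,38.5,13))"
```

```text
t 8.65 box [-2.9 38.5 14.6] ang err [ 0.03 -0.01  0.02] F [-23.9  -3.1  22.8] w 0.0635 [ 0.12 -0.15  2.18 -0.16  0.6  -1.29]
(-3, 38.5, 13) [ 0.7 -0.1 -1.4]
```

play_rows(motion=[[[-0.5, 0, 1], [0, 0, 0]], [[-0.5, 0, 1], [0, 0, 0]], [[-0.5, 0, 1], [0, 0, 0]], [[-0.5, 0, 1], [0, 0, 0]]], hand=1)

```text
time: 9.15
tool_pos: [0.5847, 0.0914, 0.0667]
tool_rot: [0.258, 0.025, 0.966, -0.008]
force: [0.1, -1.5, 0.5]
grip_width: 0.0851
grip_force: 0.0
```

play_rows(motion=[[[-15, 0.8, 26], [0, 0, 0]], [[-35, 2, 61], [0, 0, 0]], [[-55, 3, 95], [0, 0, 0]], [[-60, 3, 104], [0, 0, 0]], [[-60, 3, 104], [0, 0, 0]]])

```text
time: 9.78
tool_pos: [0.5251, 0.0946, 0.1714]
tool_rot: [0.259, 0.025, 0.966, -0.008]
force: [0.4, 0.0, -0.9]
grip_width: 0.0852
grip_force: 0.0
```

```bash
python3 -c "
from h import *
rep()
f=cams.grab_frame('wrist'); cv2.imwrite('pics/w4.png',f['image'])
r=finder.place_of('sanding_block',f); print([(x['conf'],tokb(x['centre']).round(1)) for x in r])
m=mask_at(f,(18,50,130),(38,255,255),proj(f,kb((-3,38,32)))[0],90)
c,_=cv2.findContours(m,0,2); c=max(c,key=len); q=cv2.minAreaRect(c); b=cv2.boxPoints(q); print(m.sum(),q,b.round(1).tolist())
P=[(a*50-3.5,38+s*32.5,32) for a in(-1,1) for s in(-1,1)]; print('pred',proj(f,kb(P)).round(1).tolist())
"
```

```text
t 9.775 box [ -2.9  38.6 134.9] ang err [0.03 0.01 0.02] F [ 0.4  0.  -0.9] w 0.0852 [ 0.15 -0.51  2.25 -0.13  0.89 -1.31]
[(0.77, array([-4.9, 37.7,  2.5]))]
10737 ((321.4333190917969, 189.37396240234375), (127.6407470703125, 91.8952407836914), 87.81835174560547) [[273.1000061035156, 127.30000305175781], [364.8999938964844, 123.9000015258789], [369.79998779296875, 251.39999389648438], [277.8999938964844, 254.89999389648438]]
pred [[272.1, 131.2], [359.4, 131.1], [276.9, 253.3], [355.0, 253.4]]
```

View pics/w4.png

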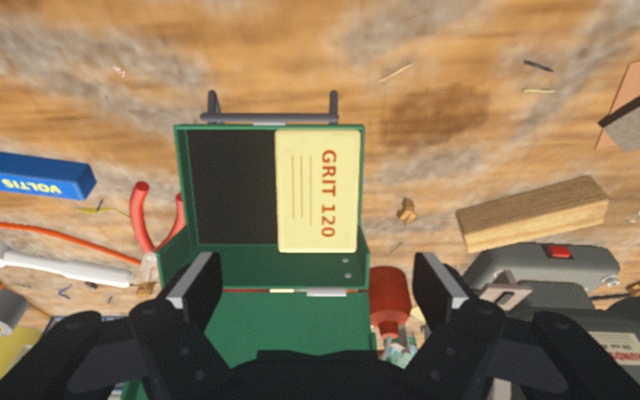

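```bash
cat >> h.py <<'E'
def down(x,y,z,yaw):
    s=arm.observe(); T=rot(s['tool_rot']); G=R.from_euler('z',np.pi/2+yaw)*R.from_matrix(np.diag([1,-1,-1.]))
    print('shift',((np.array([x,y,z])-s['tool_pos'])*1000).round(1),'turn',((G*T.inv()).as_rotvec(degrees=True)/5).round(2))
E
python3 -c "
from h import *
down(.5995,-.1943,.12,np.radians(-13.7))"
```

```text
shift [  75.2 -288.6  -49.3] turn [  5.48   4.03 -19.64]
```

play_rows(motion=[[[-10, -30, 20], [0, 0, 0]], [[-10, -70, 20], [0.5, 0.4, -1.9]], [[-5, -110, 20], [1, 0.8, -3.8]], [[0, -150, 20], [1.6, 1.2, -5.7]], [[0, -190, 20], [2.1, 1.5, -7.6]], [[10, -230, 20], [2.6, 1.9, -9.5]], [[30, -260, 10], [3.2, 2.3, -11.4]], [[50, -280, 0], [3.7, 2.7, -13.3]], [[70, -289, -20], [4.2, 3.1, -15.2]], [[75, -289, -40], [4.8, 3.5, -17.1]], [[75, -289, -49], [5.3, 3.9, -19]], [[75, -289, -49], [5.48, 4.03, -19.64]], [[75, -289, -49], [5.48, 4.03, -19.64]], [[75, -289, -49], [5.48, 4.03, -19.64]]], hand=0.6)

```text
time: 11.62
tool_pos: [0.5993, -0.1944, 0.1205]
tool_rot: [0.0, 0.786, 0.618, -0.001]
force: [-0.2, -0.5, -0.0]
grip_width: 0.0512
grip_force: 0.0
```

```bash
python3 -c "
from h import *
s=arm.observe();print(s['tool_pos'],s['q'].round(2))
f=cams.grab_frame('wrist')
x0=(.5995,-.194,-.24)
m=mask_at(f,(95,70,15),(130,255,255),proj(f,(.5995,-.194,.03))[0],110)
r=fit(f,m,(.03,.09,.03),x0); print(m.sum(),r.x,np.degrees(r.x[2]),r.fun)
ov=f['image'].copy(); c,_=cv2.findContours(m,0,2); cv2.drawContours(ov,c,-1,(0,0,255),1)
cv2.polylines(ov,[cv2.convexHull(proj(f,box_pts(*r.x,.03,.09,.03)).astype(np.int32))],True,(0,255,0),1)
cv2.imwrite('pics/ov5.png',ov)
down(r.x[0],r.x[1],.0185,r.x[2])"
```

```text
[ 0.59925515 -0.19444352  0.12048012] [-0.39  0.29  1.52 -0.    1.34 -0.16]
4449 [ 0.60146888 -0.19378615 -0.25418504] -14.563729957184124 0.08324747578817226
shift [   2.1    0.6 -102.5] turn [ 0.01 -0.01 -0.19]
```

View pics/ov5.png

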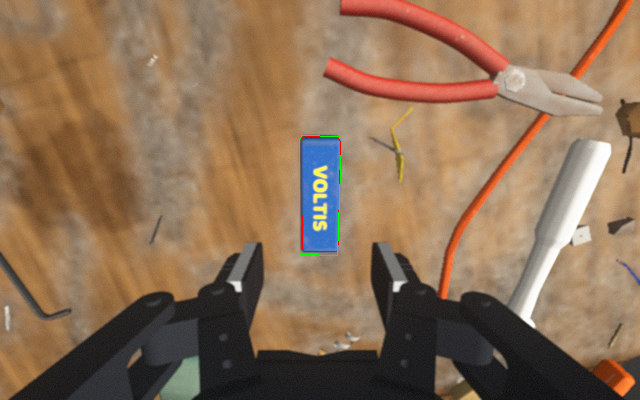

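play_rows(motion=[[[1, 0.5, -40], [0, 0, -0.1]], [[1, 0.5, -75], [0, 0, -0.1]], [[1, 0.5, -95], [0, 0, -0.1]], [[1, 0.5, -103], [0, 0, -0.1]], [[1, 0.5, -103], [0, 0, -0.1]]])

```text
time: 12.3
tool_pos: [0.601, -0.1941, 0.0192]
tool_rot: [0.001, 0.789, 0.614, -0.0]
force: [-0.6, -0.0, 0.1]
grip_width: 0.0513
grip_force: 0.0
```

play_rows(motion=[[[0, 0, 0], [0, 0, 0]], [[0, 0, 0], [0, 0, 0]], [[0, 0, 0], [0, 0, 0]], [[0, 0, 0], [0, 0, 0]], [[0, 0, 0], [0, 0, 0]], [[0, 0, 0], [0, 0, 0]]], hand=0, squeeze=40)

```text
time: 13.05
tool_pos: [0.6021, -0.1946, 0.0207]
tool_rot: [0.002, 0.789, 0.614, 0.0]
force: [-0.1, -0.4, 7.0]
grip_width: 0.0287
grip_force: 40.8
```

```bash
python3 -c "
from h import *
rep((-7,-56,110),(-7,-56,25))
print(arm.observe()['tool_pos'])"
```

```text
t 13.05 box [   1.1 -246.4  -41.3] ang err [-5.51 -4.01 19.74] F [-0.1 -0.4  7. ] w 0.0287 [-0.39  0.4   1.57 -0.    1.17 -0.14]
(-7, -56, 110) [-72.9 194.3 127. ]
(-7, -56, 25) [-30.5 192.2  53.4]
[ 0.60212263 -0.19464336  0.02074855]
```

play_rows(motion=[[[0, 0, 40], [0, 0, 0]], [[-20, 0, 90], [0, 0, 0]], [[-50, 0, 140], [-0.5, -0.4, 1.9]], [[-80, 10, 170], [-1, -0.8, 3.8]], [[-95, 30, 170], [-1.6, -1.2, 5.7]], [[-100, 50, 170], [-2.1, -1.5, 7.6]], [[-100, 80, 170], [-2.6, -1.9, 9.5]], [[-100, 110, 170], [-3.2, -2.3, 11.4]], [[-95, 140, 165], [-3.7, -2.7, 13.3]], [[-90, 170, 160], [-4.2, -3.1, 15.2]], [[-85, 190, 155], [-4.8, -3.5, 17.1]], [[-80, 194, 145], [-5.3, -3.85, 19]], [[-75, 194, 132], [-5.51, -4.01, 19.74]], [[-73, 194, 128], [-5.51, -4.01, 19.74]], [[-73, 194, 128], [-5.51, -4.01, 19.74]]])

```text
time: 14.92
tool_pos: [0.5276, -0.0002, 0.1468]
tool_rot: [0.258, 0.026, 0.966, -0.008]
force: [-0.9, -0.6, 0.1]
grip_width: 0.0285
grip_force: 40.0
```

```bash
python3 -c "
from h import *
rep((-7,-56,60),(-7,-56,27))
f=cams.grab_frame('wrist'); cv2.imwrite('pics/w6.png',f['image']); rep()
m=mask_at(f,(95,70,15),(130,255,255),proj(f,kb((-7,-56,110)))[0],110)
c,_=cv2.findContours(m,0,2); print(cv2.minAreaRect(max(c,key=len)))"
```

```text
t 14.925 box [ -8.9 -55.9 110. ] ang err [ 0.03 -0.02  0.04] F [-0.9 -0.6  0.1] w 0.0285 [-0.12 -0.53  2.31  0.04  0.84 -1.65]
(-7, -56, 60) [ 26.6  -1.5 -42.3]
(-7, -56, 27) [ 43.1  -2.3 -70.9]
t 14.975 box [ -8.4 -55.8 110.3] ang err [ 0.03 -0.01  0.03] F [-0.3 -0.1 -0.8] w 0.0284 [-0.12 -0.53  2.31  0.04  0.84 -1.66]
((317.5, 249.0), (188.0, 69.0), 90.0)
```

View pics/w6.png

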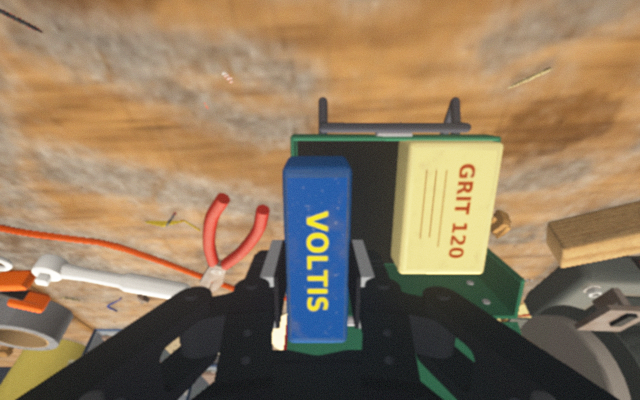

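```bash
python3 -c "
from h import *
rep((-6,-56,80),(-6,-56,50),(-6,-56,26),(-6,-56,20.5))"
```

```text
t 14.975 box [ -8.4 -55.8 110.3] ang err [ 0.03 -0.01  0.03] F [-0.3 -0.1 -0.8] w 0.0284 [-0.12 -0.53  2.31  0.04  0.84 -1.66]
(-6, -56, 80) [ 17.2  -1.  -25. ]
(-6, -56, 50) [ 32.2  -1.8 -51. ]
(-6, -56, 26) [ 44.2  -2.4 -71.7]
(-6, -56, 20.5) [ 46.9  -2.5 -76.5]
```

play_rows(motion=[[[17, -1, -25], [0, 0, 0]], [[32, -2, -51], [0, 0, 0]], [[41, -2, -66], [0, 0, 0]], [[44, -2, -71], [0, 0, 0]], [[44, -2, -71.5], [0, 0, 0]], [[44, -2, -71.5], [0, 0, 0]]])

```text
time: 15.72
tool_pos: [0.5722, -0.0021, 0.0765]
tool_rot: [0.259, 0.025, 0.966, -0.008]
force: [0.2, -0.7, -0.6]
grip_width: 0.0286
grip_force: 40.0
```

```bash
python3 -c "
from h import *
rep((-6,-56,20.5))"
```

```text
t 15.725 box [ -5.4 -55.6  26.7] ang err [0.04 0.01 0.02] F [ 0.2 -0.7 -0.6] w 0.0286 [-0.11 -0.25  2.25  0.05  0.63 -1.66]
(-6, -56, 20.5) [ 2.6 -0.6 -5.7]
```

play_rows(motion=[[[1, -0.5, -2.5], [0, 0, 0]], [[2, -0.5, -4.5], [0, 0, 0]], [[2.7, -0.5, -5.8], [0, 0, 0]], [[2.7, -0.5, -5.8], [0, 0, 0]]])

```text
time: 16.23
tool_pos: [0.5746, -0.0028, 0.0708]
tool_rot: [0.259, 0.025, 0.966, -0.008]
force: [-20.3, -0.9, 19.4]
grip_width: 0.0287
grip_force: 43.9
```

```bash
python3 -c "
from h import *
rep((-6,-56,19.5))"
```

```text
t 16.225 box [ -6.1 -56.1  20.6] ang err [ 0.04 -0.    0.02] F [-20.3  -0.9  19.4] w 0.0287 [-0.11 -0.23  2.24  0.05  0.61 -1.66]
(-6, -56, 19.5) [ 0.6  0.1 -0.9]
```

play_rows(motion=[[[-0.5, 0, 0.9], [0, 0, 0]], [[-0.5, 0, 0.9], [0, 0, 0]], [[-0.5, 0, 0.9], [0, 0, 0]], [[-0.5, 0, 0.9], [0, 0, 0]]], hand=0.6)

```text
time: 16.73
tool_pos: [0.5738, -0.0025, 0.0702]
tool_rot: [0.258, 0.025, 0.966, -0.008]
force: [-0.7, 0.4, 0.4]
grip_width: 0.0513
grip_force: 0.0
```

play_rows(motion=[[[-15, 0.8, 26], [0, 0, 0]], [[-35, 2, 61], [0, 0, 0]], [[-55, 3, 95], [0, 0, 0]], [[-60, 3, 104], [0, 0, 0]], [[-60, 3, 104], [0, 0, 0]]])

```text
time: 17.35
tool_pos: [0.5143, 0.0004, 0.175]
tool_rot: [0.259, 0.025, 0.965, -0.008]
force: [-0.8, -0.1, -0.4]
grip_width: 0.0514
grip_force: 0.0
```

```bash
python3 -c "
from h import *
rep()
f=cams.grab_frame('wrist'); cv2.imwrite('pics/w7.png',f['image'])
for t in ['sanding_block','spark_plug_box']:
  r=finder.place_of(t,f); print(t,[(x['conf'],tokb(x['centre']).round(1)) for x in r])
m=mask_at(f,(95,70,15),(130,255,255),proj(f,kb((-7,-56,30)))[0],90)
c,_=cv2.findContours(m,0,2); print(cv2.boxPoints(cv2.minAreaRect(max(c,key=len))).round(1).tolist())
m=mask_at(f,(18,50,130),(38,255,255),proj(f,kb((-3,38,32)))[0],90)
c,_=cv2.findContours(m,0,2); print(cv2.boxPoints(cv2.minAreaRect(max(c,key=len))).round(1).tolist())
print(proj(f,kb([(x*45-8,-56+s*15,30) for x in (-1,1) for s in (-1,1)])).round(1).tolist())
print(proj(f,kb([(x*50-4,39+s*32.5,32) for x in (-1,1) for s in (-1,1)])).round(1).tolist())
down(.457,-.313,.16,-.3)"
```

```text
t 17.35 box [ -6.2 -56.  141. ] ang err [0.04 0.01 0.02] F [-0.8 -0.1 -0.4] w 0.0514 [-0.12 -0.62  2.31  0.04  0.93 -1.66]
sanding_block [(0.65, array([-2.3,  1.4,  1.1])), (0.61, array([-1.8, 38.9,  3.1]))]
spark_plug_box [(0.59, array([ -9.9, -57.1,   2.5]))]
[[298.0, 133.0], [336.0, 133.0], [336.0, 241.0], [298.0, 241.0]]
[[382.8999938964844, 129.6999969482422], [481.79998779296875, 127.9000015258789], [484.20001220703125, 252.60000610351562], [385.29998779296875, 254.5]]
[[297.3, 135.3], [336.1, 135.3], [299.1, 242.4], [334.4, 242.5]]
[[398.4, 134.3], [483.7, 134.3], [390.1, 253.2], [466.5, 253.4]]
shift [ -56.3 -313.5  -12.4] turn [  5.64   3.89 -20.32]
```

play_rows(motion=[[[-10, -30, 20], [0, 0, 0]], [[-10, -70, 20], [0.5, 0.4, -1.9]], [[-15, -110, 20], [1, 0.8, -3.8]], [[-20, -150, 20], [1.6, 1.2, -5.7]], [[-30, -190, 20], [2.1, 1.5, -7.6]], [[-40, -230, 20], [2.6, 1.9, -9.5]], [[-50, -260, 20], [3.2, 2.3, -11.4]], [[-56, -290, 10], [3.7, 2.6, -13.3]], [[-56, -313, 0], [4.2, 3, -15.2]], [[-56, -313, 0], [4.8, 3.3, -17.1]], [[-56, -313, -5], [5.3, 3.65, -19]], [[-56, -313, -12], [5.64, 3.89, -20.32]], [[-56, -313, -12], [5.64, 3.89, -20.32]], [[-56, -313, -12], [5.64, 3.89, -20.32]]], hand=0.8)

```text
time: 19.25
tool_pos: [0.4577, -0.3123, 0.1613]
tool_rot: [0.0, 0.804, 0.595, -0.001]
force: [-0.9, 0.0, -0.2]
grip_width: 0.068
grip_force: 0.0
```

```bash
python3 -c "
from h import *; import pickle
s=arm.observe();print(s['tool_pos'],s['q'].round(2))
f=cams.grab_frame('wrist'); pickle.dump(f,open('w8.pkl','wb')); cv2.imwrite('pics/w8.png',cv2.resize(f['image'][0:400,120:520],None,fx=1.5,fy=1.5))
r=finder.place_of('tape_measure',f); print([(x['conf'],np.round(x['centre'],4)) for x in r])
r=finder.find_in('tape_measure',f); print([(x['conf'],np.round(x['centre'],4),proj(f,x['centre'])) for x in r])
"
```

```text
[ 0.45766408 -0.31229736  0.16129334] [-0.69  0.05  1.7  -0.    1.39 -0.39]
[(0.61, array([ 0.461 , -0.3134,  0.0046]))]
[(0.86, array([ 0.4631, -0.2997,  0.0629]), array([[318.84389633, 181.91400505]]))]
```

View pics/w8.png

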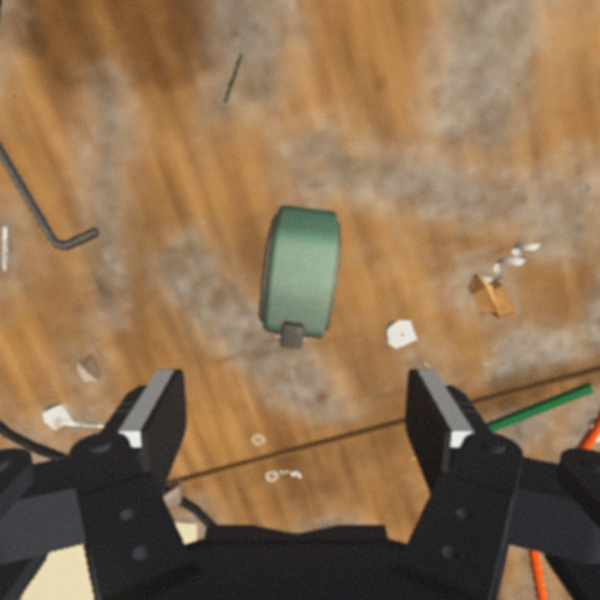

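```bash
python3 -c "
from h import *; import pickle
f=pickle.load(open('w8.pkl','rb'))
im=cv2.GaussianBlur(cv2.resize(f['image'],None,fx=4,fy=4,interpolation=cv2.INTER_CUBIC),(9,9),0)
hsv=cv2.cvtColor(im,cv2.COLOR_BGR2HSV)
g=cv2.inRange(hsv,np.array((60,50,60)),np.array((95,255,255)))
L=[];Rr=[]
for v in range(146,216,5):
    c=np.flatnonzero(g[v*4+2,285*4:360*4])/4+285
    if len(c)==0: continue
    a=ray(f,c[0],v,.063);b=ray(f,c[-1],v,.063); L.append(a[:2]);Rr.append(b[:2]); print(v,c[0],c[-1],((a+b)/2*1000).round(1)[:2],'w',round(np.linalg.norm(b-a)*1000,1))
for P in (L[2:-2],Rr[2:-2]):
    vx,vy,x,y=cv2.fitLine(np.array(P,np.float32),cv2.DIST_HUBER,0,.01,.01).ravel(); print('yaw',np.degrees(np.arctan2(-vx*np.sign(vy),abs(vy))),x,y)
"
```

```text
146 307.5 343.5 [ 475.8 -275. ] w 26.6
151 304.5 344.5 [ 474.  -278.3] w 29.7
156 303.0 344.75 [ 472.5 -281.7] w 31.2
161 330.0 344.0 [ 480.8 -288.2] w 10.5Traceback (most recent call last):
  File "<string>", line 13, in <module>
    vx,vy,x,y=cv2.fitLine(np.array(P,np.float32),cv2.DIST_HUBER,0,.01,.01).ravel(); print('yaw',np.degrees(np.arctan2(-vx*np.sign(vy),abs(vy))),x,y)
              ~~~~~~~~~~~^^^^^^^^^^^^^^^^^^^^^^^^^^^^^^^^^^^^^^^^^^^^^^^^^
cv2.error: OpenCV(4.12.0) /io/opencv/modules/imgproc/src/linefit.cpp:618: error: (-215:Assertion failed) npoints2 >= 0 || npoints3 >= 0 in function 'fitLine'
```

```bash
python3 -c "
from h import *; import pickle
f=pickle.load(open('w8.pkl','rb'))
im=cv2.GaussianBlur(cv2.resize(f['image'],None,fx=4,fy=4,interpolation=cv2.INTER_CUBIC),(9,9),0).astype(int)
g=(im[...,1]-im[...,2]>10)&(im[...,1]>62)
L=[];Rr=[]
for v in range(146,220,6):
    c=np.flatnonzero(g[v*4+2,285*4:360*4])/4+285
    if len(c)==0: continue
    a=ray(f,c[0],v,.063);b=ray(f,c[-1],v,.063); L.append(a[:2]);Rr.append(b[:2]); print(v,c[0],c[-1],((a+b)/2*1000).round(1)[:2],'w',round(np.linalg.norm(b-a)*1000,1))
for P in (L[2:-2],Rr[2:-2]):
    vx,vy,x,y=cv2.fitLine(np.array(P,np.float32),cv2.DIST_HUBER,0,.01,.01).ravel(); print('yaw',np.degrees(np.arctan2(-vx*np.sign(vy),abs(vy))),x,y)
print([ (ray(f,291/1.5+120,340/1.5,z)*1000).round(1) for z in (0.005,.02)], (ray(f,308/1.5+120,206/1.5,.05)*1000).round(1))
"
```

```text
146 305.25 344.0 [ 475.2 -274.8] w 28.7
152 303.0 345.25 [ 473.6 -278.9] w 31.4
158 302.0 345.5 [ 472.  -283.1] w 32.5
164 301.0 345.0 [ 470.1 -287.3] w 33.1
170 300.5 344.0 [ 468.3 -291.6] w 32.9
176 300.0 343.0 [ 466.4 -295.8] w 32.7
182 299.0 342.5 [ 464.5 -300.2] w 33.3
188 298.25 341.5 [ 462.5 -304.5] w 33.2
194 298.0 340.75 [ 460.7 -309. ] w 33.0
200 297.25 339.75 [ 458.6 -313.4] w 33.0
206 296.75 338.5 [ 456.5 -317.9] w 32.6
212 296.25 337.5 [ 454.5 -322.5] w 32.4
218 297.75 336.5 [ 453.2 -327.3] w 30.6
yaw -23.96078 0.44865546 -0.29549116
yaw -23.772203 0.4801421 -0.30515537
[array([ 441.3, -355.7,    5. ]), array([ 443.2, -350. ,   20. ])] [ 477.4 -270.3   50. ]
```

play_rows(motion=[[[2, 1, -30], [0, 0, -0.7]], [[2, 1, -65], [0, 0, -1.38]], [[2, 1, -100], [0, 0, -1.38]], [[2, 1, -120], [0, 0, -1.38]], [[2, 1, -126], [0, 0, -1.38]], [[2, 1, -126], [0, 0, -1.38]]])

```text
time: 20.15
tool_pos: [0.4603, -0.3119, 0.0371]
tool_rot: [0.001, 0.839, 0.544, -0.001]
force: [-0.0, -0.0, 0.0]
grip_width: 0.0684
grip_force: 0.0
```

play_rows(motion=[[[0, 0, 0], [0, 0, 0]], [[0, 0, 0], [0, 0, 0]], [[0, 0, 0], [0, 0, 0]], [[0, 0, 0], [0, 0, 0]], [[0, 0, 0], [0, 0, 0]], [[0, 0, 0], [0, 0, 0]]], hand=0, squeeze=90)

```text
time: 20.9
tool_pos: [0.4607, -0.3123, 0.0379]
tool_rot: [0.002, 0.839, 0.544, -0.001]
force: [-0.6, 0.3, 6.8]
grip_width: 0.0324
grip_force: 90.6
```

```bash
python3 -c "
from h import *
rep((-11,-17,140))
print(arm.observe()['tool_pos'])"
```

```text
t 20.9 box [-107.5 -371.    41.2] ang err [-5.97 -3.63 21.66] F [-0.6  0.3  6.8] w 0.0324 [-0.69  0.19  1.79 -0.    1.16 -0.26]
(-11, -17, 140) [ 52.  351.8 133.8]
[ 0.46070534 -0.31230937  0.03793933]
```

play_rows(motion=[[[0, 0, 40], [0, 0, 0]], [[0, 20, 90], [0, 0, 0]], [[0, 50, 140], [-0.5, -0.3, 1.8]], [[0, 80, 160], [-1, -0.6, 3.6]], [[0, 110, 165], [-1.5, -0.9, 5.4]], [[0, 140, 165], [-2, -1.2, 7.2]], [[5, 170, 165], [-2.5, -1.5, 9]], [[10, 200, 165], [-3, -1.8, 10.8]], [[15, 230, 165], [-3.5, -2.1, 12.6]], [[20, 260, 165], [-4, -2.4, 14.4]], [[25, 290, 165], [-4.5, -2.7, 16.3]], [[30, 320, 165], [-5, -3, 18.1]], [[40, 345, 160], [-5.5, -3.35, 20]], [[50, 352, 145], [-5.97, -3.63, 21.66]], [[53, 352, 136], [-5.97, -3.63, 21.66]], [[53, 352, 136], [-5.97, -3.63, 21.66]], [[53, 352, 136], [-5.97, -3.63, 21.66]]])

```text
time: 23.02
tool_pos: [0.513, 0.0401, 0.1729]
tool_rot: [0.258, 0.026, 0.966, -0.007]
force: [0.5, -0.3, -2.6]
grip_width: 0.0326
grip_force: 90.5
```

```bash
python3 -c "
from h import *
rep((-8,-17,100),(-8,-17,70),(-8,-17,46))
f=cams.grab_frame('wrist'); cv2.imwrite('pics/w9.png',f['image'])
m=mask_at(f,(95,90,40),(130,255,255),proj(f,kb((-20,-56,30)))[0],60)
c,_=cv2.findContours(m,0,2); print(cv2.boxPoints(cv2.minAreaRect(max(c,key=len))).round(1).tolist())
m=mask_at(f,(18,50,130),(38,255,255),proj(f,kb((-3,38,32)))[0],90)
c,_=cv2.findContours(m,0,2); print(cv2.boxPoints(cv2.minAreaRect(max(c,key=len))).round(1).tolist())
print(proj(f,kb([(x*45-8,-56+s*15,30) for x in (-1,1) for s in (-1,1)])).round(1).tolist())
print(proj(f,kb([(x*50-4,39+s*32.5,32) for x in (-1,1) for s in (-1,1)])).round(1).tolist())
im=f['image'].astype(int)
# held tape: edges per row
for v in range(150,330,15):
    g=np.flatnonzero((im[v,240:400,1]-im[v,240:400,2]>8)&(im[v,240:400,1]>50))+240
    print(v,(g.min(),g.max()) if len(g) else None)
"
```

```text
t 23.025 box [-10.2 -16.4 140.9] ang err [ 0.01 -0.01  0.03] F [ 0.5 -0.3 -2.6] w 0.0326 [-0.   -0.6   2.31 -0.03  0.92 -1.51]
(-8, -17, 100) [ 22.3  -1.8 -34.3]
(-8, -17, 70) [ 37.3  -2.5 -60.3]
(-8, -17, 46) [ 49.2  -3.1 -81.1]
[[248.0, 138.0], [288.0, 138.0], [288.0, 241.0], [248.0, 241.0]]
[[343.70001220703125, 133.8000030517578], [431.0, 133.0], [432.1000061035156, 256.79998779296875], [344.8999938964844, 257.6000061035156]]
[[246.0, 140.9], [284.7, 140.8], [252.8, 247.1], [287.9, 247.0]]
[[346.2, 139.6], [430.9, 139.4], [343.5, 257.6], [419.5, 257.6]]
150 (np.int64(246), np.int64(288))
165 (np.int64(247), np.int64(342))
180 (np.int64(248), np.int64(352))
195 (np.int64(249), np.int64(355))
210 (np.int64(250), np.int64(358))
225 (np.int64(251), np.int64(358))
240 (np.int64(248), np.int64(358))
255 (np.int64(240), np.int64(358))
270 (np.int64(240), np.int64(399))
285 (np.int64(278), np.int64(357))
300 (np.int64(279), np.int64(356))
315 (np.int64(277), np.int64(357))
```

play_rows(motion=[[[12, -1, -18], [0, 0, 0]], [[22, -2, -34], [0, 0, 0]], [[32, -2.5, -51], [0, 0, 0]], [[37, -2.5, -60], [0, 0, 0]], [[37, -2.5, -60], [0, 0, 0]]])

```text
time: 23.7
tool_pos: [0.5496, 0.0379, 0.1118]
tool_rot: [0.258, 0.025, 0.966, -0.007]
force: [-0.2, -0.4, -3.1]
grip_width: 0.0323
grip_force: 90.5
```

```bash
python3 -c "
from h import *
rep((-8,-17,46),(-8,-17,38))"
```

```text
t 23.7 box [ -9.  -16.8  69.7] ang err [ 0.02 -0.03  0.01] F [-0.2 -0.4 -3.1] w 0.0323 [-0.01 -0.38  2.27 -0.03  0.73 -1.51]
(-8, -17, 46) [ 12.7  -0.8 -20. ]
(-8, -17, 38) [ 16.7  -1.  -26.9]
```

play_rows(motion=[[[4, -0.3, -7], [0, 0, 0]], [[8, -0.6, -13], [0, 0, 0]], [[12.5, -0.8, -20], [0, 0, 0]], [[12.5, -0.8, -20], [0, 0, 0]], [[12.5, -0.8, -20], [0, 0, 0]]])

```text
time: 24.32
tool_pos: [0.5623, 0.0372, 0.0922]
tool_rot: [0.258, 0.024, 0.966, -0.007]
force: [0.4, -0.6, -3.0]
grip_width: 0.0329
grip_force: 90.5
```

```bash
python3 -c "
from h import *
rep((-8,-17,38))"
```

```text
t 24.325 box [ -7.8 -16.9  46.3] ang err [ 0.02 -0.01  0.01] F [ 0.4 -0.6 -3. ] w 0.0329 [-0.01 -0.31  2.26 -0.03  0.67 -1.51]
(-8, -17, 38) [ 4.  -0.3 -7.3]
```

No contact; lower to the floor.

play_rows(motion=[[[1.5, 0, -3], [0, 0, 0]], [[3, -0.3, -5.5], [0, 0, 0]], [[4, -0.3, -7], [0, 0, 0]], [[4.3, -0.3, -7.6], [0, 0, 0]], [[4.3, -0.3, -7.6], [0, 0, 0]]])

```text
time: 24.95
tool_pos: [0.5664, 0.0368, 0.0853]
tool_rot: [0.258, 0.024, 0.966, -0.008]
force: [-18.5, -0.7, 13.6]
grip_width: 0.0325
grip_force: 93.3
```

```bash
python3 -c "
from h import *
rep((-8,-17,36.5))"
```

```text
t 24.95 box [ -7.7 -17.   38.3] ang err [ 0.02 -0.02  0.01] F [-18.5  -0.7  13.6] w 0.0325 [-0.01 -0.28  2.25 -0.04  0.65 -1.51]
(-8, -17, 36.5) [ 0.6  0.  -1.7]
```

play_rows(motion=[[[-0.4, 0, 0.7], [0, 0, 0]], [[-0.4, 0, 0.7], [0, 0, 0]], [[-0.4, 0, 0.7], [0, 0, 0]], [[-0.4, 0, 0.7], [0, 0, 0]]], hand=0.6)

```text
time: 25.45
tool_pos: [0.5664, 0.0369, 0.0856]
tool_rot: [0.259, 0.024, 0.966, -0.007]
force: [-0.3, 0.3, -0.1]
grip_width: 0.0509
grip_force: 0.0
```

play_rows(motion=[[[-15, 0.8, 26], [0, 0, 0]], [[-35, 2, 61], [0, 0, 0]], [[-50, 3, 87], [0, 0, 0]], [[-60, 3, 104], [0, 0, 0]], [[-60, 3, 104], [0, 0, 0]]])

```text
time: 26.08
tool_pos: [0.5072, 0.0399, 0.1918]
tool_rot: [0.26, 0.024, 0.965, -0.007]
force: [0.4, 0.5, -0.0]
grip_width: 0.0512
grip_force: 0.0
```

```bash
python3 -c "
from h import *
rep()
f=cams.grab_frame('wrist')
for t in ['sanding_block','spark_plug_box','tape_measure']:
  r=finder.place_of(t,f); print(t,[(round(x['conf'],2),tokb(x['centre']).round(1)) for x in r[:2]])
for n in ['scene','top']:
  f=cams.grab_frame(n)
  for t in ['cover_edge','cover_hinge','tape_measure']:
    r=finder.place_of(t,f); print(n,t,[(round(x['conf'],2),np.round(x['centre'],3),tokb(x['centre']).round(1)) for x in r[:2]])
"
```

```text
t 26.075 box [ -5.7 -16.9 160.1] ang err [0.02 0.04 0.01] F [ 0.4  0.5 -0. ] w 0.0512 [-0.   -0.65  2.3  -0.03  0.97 -1.51]
sanding_block [(0.57, array([ 0. , 35.7, -0.7]))]
spark_plug_box [(0.84, array([-14.6, -56.1,   4.9]))]
tape_measure [(0.58, array([-12.8, -16.9,   2. ]))]
scene cover_edge [(0.72, array([0.632, 0.05 , 0.257]), array([134.6,  -0.7, 154.2]))]
scene cover_hinge [(0.74, array([0.604, 0.053, 0.146]), array([54.3,  1.4, 72. ])), (0.44, array([0.396, 0.275, 0.   ]), array([-208.1,  212.3,   55.9]))]
scene tape_measure [(0.79, array([0.582, 0.034, 0.049]), array([-12.7, -18.8,  -1. ]))]
top cover_edge [(0.61, array([0.63 , 0.051, 0.26 ]), array([134.6,   0.3, 158.1]))]
top cover_hinge [(0.78, array([0.605, 0.052, 0.143]), array([54.1,  0.2, 69.7])), (0.46, array([0.63 , 0.053, 0.26 ]), array([134.3,   2. , 157.9]))]
top tape_measure [(0.9, array([0.58 , 0.037, 0.05 ]), array([-14.1, -15.8,   1. ]))]
```

```bash
python3 -c "
from h import *; import pickle
f=pickle.load(open('w2.pkl','rb'))
for z in (0,.1): print('cup left/base, w2',ray(f,500,130,z).round(3))
print('pred of finger back (.69,.052,.23) px w2',proj(f,[(.69,.052,.23),(.72,.052,.31),(.72,.0,.31),(.72,.1,.31)]).round().tolist())
s=arm.observe(); p=s['tool_pos']
start=np.array([.678,.049,.38]); print('to start',((start-p)*1000).round())
H=kb((57.5,0,71)); print('H',H)
ex=np.array([np.cos(KB[3]),np.sin(KB[3]),0]);ez=np.array([0,0,1.]); print('ex',ex)
for b in [76,84,92,100,108,116,124,132,140,148,156,164,172,180,188,196,204,210]:
    th=np.radians(np.clip((b-140)/60*30,0,30)); k=.013*(1-th/np.radians(30)); bb=np.radians(b)
    c=H+.088*(np.cos(bb)*ex+np.sin(bb)*ez)+k*ex
    print(b,((c-start)*1000).round().astype(int).tolist(),c.round(3),round(-np.degrees(th)/5,1))
"
```

```text
cup left/base, w2 [ 0.773 -0.012  0.   ]
cup left/base, w2 [ 0.717 -0.002  0.1  ]
pred of finger back (.69,.052,.23) px w2 [[564.0, 75.0], [724.0, 62.0], [695.0, 156.0], [755.0, -39.0]]
to start [172.   9. 191.]
H [0.60727823 0.05177834 0.1462378 ]
ex [ 0.99872515 -0.05047854  0.        ]
76 [-36, 1, -148] [0.642 0.05  0.232] -0.0
84 [-49, 2, -146] [0.629 0.051 0.234] -0.0
92 [-61, 2, -146] [0.617 0.051 0.234] -0.0
100 [-73, 3, -147] [0.605 0.052 0.233] -0.0
108 [-85, 3, -150] [0.593 0.052 0.23 ] -0.0
116 [-96, 4, -155] [0.582 0.053 0.225] -0.0
124 [-107, 5, -161] [0.571 0.054 0.219] -0.0
132 [-117, 5, -168] [0.561 0.054 0.212] -0.0
140 [-125, 6, -177] [0.553 0.055 0.203] -0.0
148 [-134, 6, -187] [0.544 0.055 0.193] -0.8
156 [-141, 6, -198] [0.537 0.055 0.182] -1.6
164 [-147, 7, -210] [0.531 0.056 0.17 ] -2.4
172 [-152, 7, -222] [0.526 0.056 0.158] -3.2
180 [-154, 7, -234] [0.524 0.056 0.146] -4.0
188 [-155, 7, -246] [0.523 0.056 0.134] -4.8
196 [-154, 7, -258] [0.524 0.056 0.122] -5.6
204 [-151, 7, -270] [0.527 0.056 0.11 ] -6.0
210 [-147, 7, -278] [0.531 0.056 0.102] -6.0
```

play_rows(motion=[[[-10, 0, 40], [0, 0, 0]], [[-10, 3, 90], [0, 0, 0]], [[-10, 6, 140], [0.1, 1.5, 0]], [[0, 9, 180], [0.15, 3, 0]], [[30, 9, 191], [0.25, 4.5, 0]], [[70, 9, 191], [0.3, 6, 0]], [[110, 9, 191], [0.3, 6, 0]], [[150, 9, 191], [0.3, 6, 0]], [[172, 9, 191], [0.3, 6, 0]], [[172, 9, 191], [0.3, 6, 0]], [[172, 9, 191], [0.3, 6, 0]]], hand=0, squeeze=40)

```text
time: 28.05
tool_pos: [0.6779, 0.0489, 0.3804]
tool_rot: [-0.001, 0.025, 1.0, -0.001]
force: [0.3, -0.8, 0.3]
grip_width: 0.0002
grip_force: 0.0
```

```bash
python3 -c "
from h import *
s=arm.observe(); print(s['tool_pos'],s['tool_rot'].round(3),s['q'].round(2),s['grip_width'])
f=cams.grab_frame('top')
for t in ['cover_edge','cover_hinge']:
    r=finder.place_of(t,f); print(t,[(round(x['conf'],2),np.round(x['centre'],3)) for x in r[:2]])
"
```

```text
[0.67791237 0.04888703 0.3804277 ] [-0.001  0.025  1.    -0.001] [-0.    0.35  0.96 -0.    1.83 -1.52] 0.00019237606803957624
cover_edge [(0.73, array([0.628, 0.049, 0.261]))]
cover_hinge [(0.92, array([0.607, 0.052, 0.147]))]
```

play_rows(motion=[[[0, 0, -50], [0, 0, 0]], [[0, 0, -100], [0, 0, 0]], [[0, 0, -135], [0, 0, 0]], [[0, 0, -148], [0, 0, 0]], [[-15, 1, -148], [0, 0, 0]], [[-26, 1, -148], [0, 0, 0]], [[-36, 1, -148], [0, 0, 0]], [[-49, 2, -146], [0, 0, 0]]])

```text
time: 29.2
tool_pos: [0.6292, 0.0507, 0.2356]
tool_rot: [0.0, 0.025, 1.0, -0.001]
force: [1.7, -0.9, -0.1]
grip_width: 0.0006
grip_force: 0.5
```

play_rows(motion=[[[-12, 0, 0], [0, 0, 0]], [[-24, 1, -1], [0, 0, 0]], [[-36, 1, -4], [0, 0, 0]], [[-47, 2, -9], [0, 0, 0]], [[-58, 3, -15], [0, 0, 0]], [[-68, 3, -22], [0, 0, 0]], [[-68, 3, -22], [0, 0, 0]]])

```text
time: 30.08
tool_pos: [0.56, 0.0539, 0.2115]
tool_rot: [-0.002, 0.025, 1.0, -0.001]
force: [-0.3, -0.6, -0.7]
grip_width: -0.0003
grip_force: 0.0
```

```bash
python3 -c "
from h import *
rep()
for n in ['top','scene']:
  f=cams.grab_frame(n)
  for t in ['cover_edge']:
    r=finder.place_of(t,f); print(t,[(round(x['conf'],2),np.round(x['centre'],3),np.degrees(np.arctan2(x['centre'][2]-.146,x['centre'][0]-.607)).round()) for x in r[:2]])
"
```

```text
t 30.075 box [ 49.2  -0.2 151.2] ang err [-0.28 -6.03  0.  ] F [-0.3 -0.6 -0.7] w -0.0003 [ 0.01  0.04  1.62 -0.    1.49 -1.51]
cover_edge [(0.89, array([0.53 , 0.058, 0.232]), np.float64(132.0))]
cover_edge [(0.88, array([0.532, 0.055, 0.232]), np.float64(131.0)), (0.61, array([0.397, 0.274, 0.005]), np.float64(-146.0))]
```

play_rows(motion=[[[-8, 1, -9], [0, 0, 0]], [[-17, 1, -19], [0, -0.8, 0]], [[-24, 1, -30], [-0.1, -1.6, 0]], [[-30, 2, -42], [-0.1, -2.4, 0]], [[-35, 2, -54], [-0.15, -3.2, 0]], [[-37, 2, -66], [-0.2, -4, 0]], [[-38, 2, -78], [-0.25, -4.8, 0]], [[-37, 2, -90], [-0.3, -5.6, 0]], [[-36, 2, -96], [-0.3, -6, 0]], [[-36, 2, -96], [-0.3, -6, 0]]])

```text
time: 31.52
tool_pos: [0.5237, 0.0559, 0.1147]
tool_rot: [0.257, 0.024, 0.966, -0.007]
force: [-0.7, -0.9, -0.4]
grip_width: 0.0001
grip_force: 0.0
```

```bash
python3 -c "
from h import *
rep((-30,0,72),(-30,0,69))
for n in ['top','scene']:
  f=cams.grab_frame(n)
  for t in ['cover_edge']:
    r=finder.place_of(t,f); print(t,[(round(x['conf'],2),np.round(x['centre'],3),tokb(x['centre']).round(1)) for x in r[:2]])
"
```

```text
t 31.525 box [-30.8  -0.1  85.5] ang err [ 0.02 -0.04  0.01] F [-0.7 -0.9 -0.4] w 0.0001 [ 0.04 -0.47  2.33 -0.07  0.77 -1.44]
(-30, 0, 72) [  7.4  -0.3 -11.3]
(-30, 0, 69) [  8.9  -0.4 -13.9]
cover_edge [(0.9, array([0.498, 0.061, 0.103]), array([-59. ,   4. ,  88.5]))]
cover_edge [(0.91, array([0.502, 0.058, 0.101]), array([-56.5,   0.7,  85. ]))]
```

Nearly shut; press down square to the face.

play_rows(motion=[[[2, 0, -4], [0, 0, 0]], [[4.5, 0, -8], [0, 0, 0]], [[6, 0, -10], [0, 0, 0]], [[7, 0, -12], [0, 0, 0]], [[7.5, 0, -13], [0, 0, 0]], [[7.5, 0, -13], [0, 0, 0]]])

```text
time: 32.48
tool_pos: [0.5321, 0.0559, 0.1049]
tool_rot: [0.257, 0.024, 0.966, -0.008]
force: [-40.4, -1.8, 36.4]
grip_width: -0.0004
grip_force: 25.7
```

```bash
python3 -c "
from h import *
rep((-30,0,69))
for n in ['top','scene']:
  f=cams.grab_frame(n)
  for t in ['cover_edge']:
    r=finder.place_of(t,f); print(t,[(round(x['conf'],2),np.round(x['centre'],3),tokb(x['centre']).round(1)) for x in r[:2]])
"
```

```text
t 32.475 box [-28.4   0.3  72.8] ang err [ 0.03 -0.03  0.01] F [-40.4  -1.8  36.4] w -0.0004 [ 0.04 -0.43  2.32 -0.07  0.73 -1.44]
(-30, 0, 69) [ 0.5 -0.3 -4.1]
cover_edge [(0.9, array([0.504, 0.057, 0.089]), array([-61. ,   0.3,  73.4]))]
cover_edge [(0.66, array([0.506, 0.059, 0.086]), array([-60. ,   1.9,  69.4]))]
```

play_rows(motion=[[[-10, 0, 17], [0, 0, 0]], [[-30, 0, 52], [0, 0, 0]], [[-60, 0, 104], [0, 0, 0]], [[-70, 0, 121], [0, 0, 0]], [[-70, 0, 121], [0, 0, 0]]])

```text
time: 33.3
tool_pos: [0.4637, 0.056, 0.227]
tool_rot: [0.261, 0.024, 0.965, -0.007]
force: [1.1, -0.5, 0.4]
grip_width: 0.0001
grip_force: 0.0
```

```bash
python3 -c "
from h import *
rep()
for n in ['top','scene','wrist']:
  f=cams.grab_frame(n)
  for t in ['cover_edge']:
    r=finder.place_of(t,f); print(n,t,[(round(x['conf'],2),tokb(x['centre']).round(1)) for x in r[:2]])
# width check of the shut outer face in wrist view against the model
print(proj(f,kb([(-58.5,75.5,72),(-58.5,-75.5,72)])).round(1).tolist(),proj(f,kb([(-58.5,75.5,79),(-58.5,-75.5,79)])).round(1).tolist())
hsv=cv2.cvtColor(f['image'],cv2.COLOR_BGR2HSV); g=cv2.inRange(hsv,np.array((62,80,25)),np.array((95,255,255)))
for v in (130,140,150,160,180,200):
    c=np.flatnonzero(g[v]); print(v,(c[0],c[-1],len(c)) if len(c) else None)
for u in (260,300,340,380): c=np.flatnonzero(g[:,u]); print(u,c[:1])
"
```

```text
t 33.3 box [-26.5  -3.  212.8] ang err [0.02 0.05 0.01] F [ 1.1 -0.5  0.4] w 0.0001 [ 0.05 -0.83  2.34 -0.06  1.11 -1.46]
top cover_edge [(0.76, array([-59.5,  -2.2,  80.4]))]
scene cover_edge [(0.97, array([-59.4,  -1.1,  73. ]))]
wrist cover_edge [(0.69, array([-59.2,  -1. ,  72.2]))]
[[407.6, 154.5], [233.4, 154.5]] [[409.8, 155.8], [231.3, 155.7]]
130 None
140 None
150 (np.int64(245), np.int64(397), 76)
160 (np.int64(237), np.int64(406), 170)
180 (np.int64(238), np.int64(405), 168)
200 (np.int64(239), np.int64(403), 73)
260 [148]
300 [147]
340 [148]
380 [149]
```

```bash
python3 -c "
from plant import arm
print(arm.close_job())"
```

```text
the job is handed in; nothing more can be done
None
```

I packed the sanding block, tape measure and spark plug box side by side on the kit box floor, pushed the cover down to a hard stop, and handed the job in at about 33 s of the 72 s allowed. The hand-in gave no verdict, so the result isn't confirmed. I last measured the three pieces before closing the cover, and I didn't re-measure the bystanders at the end.

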